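# Refill the sugar box at the coffee bar

## Robot

A 6-joint arm with a two-finger parallel gripper is mounted at the origin on the work surface. World frame = base frame: x ahead of the robot, y to its left, z up, the work surface at z = 0. Lengths are in m, angles in rad, forces in N, time in s.
With the tool pointing down it reaches from about 0.35 to 0.925 m from the base axis. Payload 6.4 kg.
Tool frame: the origin (TCP) lies midway between the tips of the shut fingers; the grasp point (between the pads) lies robot.grip_point_offset behind it (robot.grip_point_offset is the distance from the TCP to the grasp point, in m); z points along the fingers, x is the direction in which the jaws open and shut, and the axes are right-handed (so a half turn about z gives the same grasp; the last joint's range is limited). The gripper opens to 85 mm and grips with 20 to 120 N. Pads are 22 mm wide; open, the fingers measure 114 mm over their backs; the gripper's body (76 mm by 85 mm) begins 54 mm behind the grasp point. The pads swing forward as they close: fully open they stand 13 mm farther back than shut.
Start: joints at [0.995, 0.245, 1.558, -0, 1.339, -0.174], TCP at [0.254, 0.598, 0.231] pointing down, gripper open.
Joint ranges: [-3.13, 3.13], [-1.02, 2.26], [0.13, 2.54], [-0.95, 4.09], [0.21, 2.88], [-2.74, 2.74]. Speed limits (rad/s): [2.57, 2.57, 3.14, 3.14, 3.14, 3.14].

## Interface

Orientations are given as a 3x3 rotation matrix whose columns are the frame's x, y, z axes.
In Python, from bench import robot, planner, eyes, monitor gives the robot as it stands. The module is installed in compiled form; this text tells all that it offers. Calls block until the motion is done:
- robot.move_ptp(position, orientation): joint-space move of the TCP to a pose.
- robot.line_to(position, orientation=None, v=0.15, stop_force=None): straight line of the TCP; orientation=None keeps the orientation; v is the mean speed in m/s. With stop_force (N) it stops when the force on the tool has changed by that much, and returns True; else False.
- robot.move_j(angles): joint-space move.
- robot.grip(opening, grip_force=None): opening from 0.0 (shut) to 1.0 (fully open); grip_force is the grip in N (None keeps the last); returns when the fingers have stopped.
- robot.wait(seconds).
- planner.inverse_kinematics(position, orientation): joint angles nearest the present ones, or None.
- eyes.get_image(name): name is "scene" or "top" or "wrist"; returns (picture, depth): 384x512x3 uint8, red, green, blue; 384x512 float32, m along the optical axis (not along the pixel's ray), 0 where there is no reading.
- eyes.camera_model(name): a dict with "fx", "fy", "cx", "cy" (pixels), "R" (3x3) and "t" (3): a world point X has camera coordinates R X + t; the wrist camera has in their place "hand_eye" (4x4, takes a point from camera to tool coordinates, whose origin is the TCP and whose axes are the tool frame's). Camera axes: x right, y down, z forward; pixel columns grow to the right and rows downward; lengths in m; the calibration is good to about 2 mm. A picture is of the moment at which its call begins: read the wrist's pose just before it. camera_model takes no time and is no camera call.
A pose or a line that the arm cannot do raises robot.PlanningError and nothing moves.
- robot.sign_off(): hands the job in, once; it reports no verdict.
Readings, each from a call of its own:
- monitor.read_clock(): time.
- monitor.read_joints(): joint angles.
- monitor.read_qvel(): joint speeds.
- monitor.read_joint_efforts(): joint torques, N m.
- monitor.read_eef_pos(): TCP position.
- monitor.read_tool_rot(): TCP orientation.
- monitor.read_wrist_force(): force on the tool from outside, world axes, zero at the start.
- monitor.read_ft_torque(): the same for the moment, N m.
- monitor.read_finger_gap(): opening from 0.0 (shut) to 1.0 (fully open).
Only numpy, scipy, OpenCV 4.12 (cv2) and the standard library are available. Lean on these libraries where they do the work, as an engineer would, in place of code of your own. Each camera call takes 0.05 s, during which the arm holds its last target. There are 200 camera calls.

## Task

Refill the wooden sugar box: prise its lid up with the flat blade in the notch at the front, swing it wide open, and pour the sugar lumps out of the steel cup into the box, adding the stray lumps that lie on the counter. When every lump is in the box, close the lid fully; leave the blade lying on its cork mat, the empty cup standing upright on the counter, and the mug, tamper, spoon and jar where they are.

Things in the scene. Friction and masses are not known exactly. Their poses are not given: they have to be found in the camera images.
- sugar_box: dark wooden box fixed to the counter, 130 mm (x, front to back) by 160 mm (y, width) by 70 mm high without its lid; walls and floor 5 mm; origin at the centre of its underside; its front faces its own -x, the hinge runs along the top of its +x wall. The front faces to the robot's right, turned up to 20 degrees towards it
- notch (a point): middle, on the outer front face, of the notch in the middle of the front wall's top edge: 50 mm wide, from 58 to 70 mm above the counter, an open slot under the closed lid. The blade goes in here level, along the box's +x
- lid (a joint): angle of the box's flat lid in rad: 0 closed, grows as the front edge rises, stop at 1.8. Lid 130 by 160 by 8 mm, 0.12 kg, flush with the box all round, no knob or lip. Stiff hinge (friction 0.10 N m): it stays at any angle it is left at, so it must be pushed all the way, open and shut. Prising it at the front takes 1.5 to 2 N
- lid_hinge (a point): middle of the hinge line, at the lid's underside, 70.5 mm above the counter at the middle of the box's +x face
- lid_edge (a point): middle of the lid's free front edge, on its underside, 130 mm from the hinge; it moves with the lid
- mat: flat cork mat fixed to the counter, 240 mm (x) by 100 mm (y) by 4 mm; origin at the centre of its underside. The blade's place
- blade: flat prising blade on the mat: black handle 105 mm long (x -80 to +25 mm), 18 mm wide (y), 22 mm high (z 0 to 22 mm); steel blade 18 mm wide, 3 mm thick, from there to x = +120 mm at z = 6.5 to 9.5 mm; 90 g, balanced near the origin, which lies on the handle's underside below the place to grip; x points to the tip
- blade_tip (a point): middle of the end of the steel blade
- cup: steel measuring cup with sugar lumps in it, 58 mm high, outer radius 34 mm at the foot, 46 mm at the rim (wall 3 mm), 0.16 kg; origin at the centre of its underside, z up. A flat dark handle, 14 mm wide (y), z 38 to 54 mm, sticks out along its +x to x = 125 mm. To empty it, tip it 115 degrees or more from upright
- cup_mouth (a point): centre of the cup's mouth, 58 mm above its underside
- cup_handle (a point): point in the middle of the handle, 85 mm from the cup's axis, 46 mm above its underside
- lump0: sugar lump in the cup at the start (lump0 to lump3 always there, and one or both of lump4 and lump5): cube of white sugar, 19 mm on every edge, about 11 g; origin at its centre
- lump1: sugar lump in the cup at the start (lump0 to lump3 always there, and one or both of lump4 and lump5): cube of white sugar, 19 mm on every edge, about 11 g; origin at its centre
- lump2: sugar lump in the cup at the start (lump0 to lump3 always there, and one or both of lump4 and lump5): cube of white sugar, 19 mm on every edge, about 11 g; origin at its centre
- lump3: sugar lump in the cup at the start (lump0 to lump3 always there, and one or both of lump4 and lump5): cube of white sugar, 19 mm on every edge, about 11 g; origin at its centre
- lump4: sugar lump in the cup at the start (lump0 to lump3 always there, and one or both of lump4 and lump5): cube of white sugar, 19 mm on every edge, about 11 g; origin at its centre
- lump5: sugar lump in the cup at the start (lump0 to lump3 always there, and one or both of lump4 and lump5): cube of white sugar, 19 mm on every edge, about 11 g; origin at its centre
- stray0: stray sugar lump on the counter at the start (1 to 3 of stray0..stray2 are there, the others absent): cube of white sugar, 19 mm on every edge, about 11 g; origin at its centre
- stray1: stray sugar lump on the counter at the start (1 to 3 of stray0..stray2 are there, the others absent): cube of white sugar, 19 mm on every edge, about 11 g; origin at its centre
- stray2: stray sugar lump on the counter at the start (1 to 3 of stray0..stray2 are there, the others absent): cube of white sugar, 19 mm on every edge, about 11 g; origin at its centre
- mug: white mug, a bystander, radius 38 mm, 85 mm high; origin at the centre of its underside
- tamper: steel coffee tamper, a bystander, radius 28 mm, 85 mm high; origin at the centre of its underside
- spoon: steel spoon lying on the counter, a bystander, 150 mm long; origin at its middle, underside
- jar: amber glass jar, a bystander, radius 34 mm, 85 mm high; origin at the centre of its underside

How it is judged:
By the outcome, as a careful person would: the job done as asked, in the order asked, and still so for the second after the job is handed in, with the robot touching nothing.
Of lump4, lump5 only 1 to 2 are there at a start; the rules pass over those that are not, and their reading is None.
Of stray0, stray1, stray2 only 1 to 3 are there at a start; the rules pass over those that are not, and their reading is None.
At some moment in a run one of cup, stray0, stray1, stray2 may be knocked a few centimetres aside while the robot is not near it.
It also fails if it takes over 208 s, if anything falls off the work surface, if the arm or the gripper's body presses on something with over 40 N, if the wrist force passes 120 N, or if a joint passes its speed limit or range.

## Working session

There is one attempt and no reset: what is moved stays moved. The work goes in short steps, each a Python script; the robot and the scene stay as the last script left them, time stands still between calls to the robot, and variables do not carry over. Pictures are saved under pics/ and viewed, about 12 in all and at most 16, crops included, and the job is handed in when it is done.

```bash
mkdir -p pics
cat > h.py <<'E'
import numpy as np, cv2
from bench import robot, planner, eyes, monitor
def snap(name,fn=None):
    R=np.array(monitor.read_tool_rot()); p=np.array(monitor.read_eef_pos())
    im,d=eyes.get_image(name); m=eyes.camera_model(name)
    if name=="wrist":
        H=np.array(m["hand_eye"]); Rc=R@H[:3,:3]; c=R@H[:3,3]+p
    else:
        Rc=np.array(m["R"]).T; c=-Rc@np.array(m["t"])
    if fn: cv2.imwrite("pics/"+fn,cv2.cvtColor(im,cv2.COLOR_RGB2BGR))
    return im,d,m,Rc,c
def ray(s,u,v):
    im,d,m,Rc,c=s
    return c,Rc@np.array([(u-m["cx"])/m["fx"],(v-m["cy"])/m["fy"],1.])
def onz(s,u,v,z):
    c,r=ray(s,u,v); return c+r*(z-c[2])/r[2]
def cloud(s):
    im,d,m,Rc,c=s
    v,u=np.mgrid[:384,:512]
    P=np.stack([(u-m["cx"])/m["fx"]*d,(v-m["cy"])/m["fy"]*d,d],-1)
    return P@Rc.T+c
def tri(s1,a,s2,b):
    c1,r1=ray(s1,*a); c2,r2=ray(s2,*b)
    k=np.linalg.lstsq(np.c_[r1,-r2],c2-c1,rcond=None)[0]
    A,B=c1+k[0]*r1,c2+k[1]*r2
    return (A+B)/2,np.linalg.norm(A-B)
E
python3 - <<'E'
from h import *
print(robot.grip_point_offset)
for n in ("scene","top"):
    s=snap(n,n+"0.png"); P=cloud(s); print(n,s[4],s[3][:,2],s[2]["fx"],(s[1]>0).mean())
    np.savez("pics/"+n+"0.npz",im=s[0],d=s[1],P=P)
s=snap("wrist"); print(s[4],s[3],s[2])
E
```

```text
0.0187
scene [0.88122951 0.21239631 0.87941861] [-0.35236531 -0.32608793 -0.87721454] 360.0781291795095 0.9959971110026041
top [ 0.31162688 -0.09443475  1.20148422] [ 0.23588438 -0.00937562 -0.9717359 ] 407.8232987579232 0.9958292643229166
[0.19314614 0.62313627 0.37374317] [[ 0.39085019  0.88823019  0.24141924]
 [ 0.92045305 -0.37673338 -0.1041064 ]
 [-0.00151976  0.26290509 -0.9648205 ]] {'fx': 341.9052834047563, 'fy': 341.9052834047563, 'cx': 255.279307725519, 'cy': 186.05066107786266, 'hand_eye': array([[ 9.99999943e-01,  1.57990155e-04,  2.99555078e-04,
        -6.94731906e-04],
       [-2.31256797e-04,  9.64747364e-01,  2.63177642e-01,
        -6.58839066e-02],
       [-2.47415496e-04, -2.63177696e-01,  9.64747345e-01,
        -1.43460175e-01],
       [ 0.00000000e+00,  0.00000000e+00,  0.00000000e+00,
         1.00000000e+00]])}
```

View pics/top0.png

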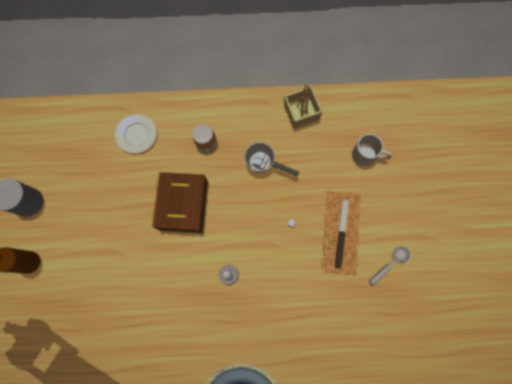

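View pics/scene0.png

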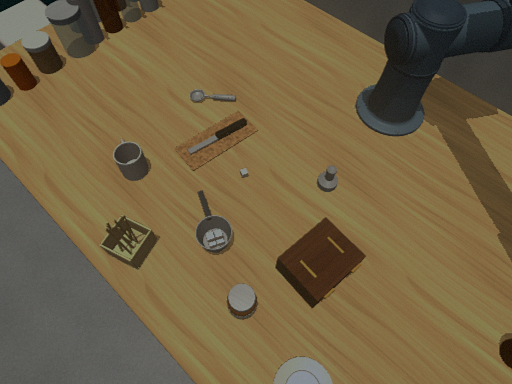

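The top view shows the box at about (181,203) and the cup at (260,158), with its handle towards (297,173). The blade lies on the mat at (342,233), tip up, and one stray is at (292,223). The scene view agrees and shows no second stray.

```bash
cat > seg.py <<'E'
from h import *
Z={n:np.load(f"pics/{n}0.npz") for n in("top","scene")}
def comps(n,mask,amin=15):
    k,l,st,ce=cv2.connectedComponentsWithStats(mask.astype(np.uint8))
    return [(l==i) for i in range(1,k) if st[i,4]>=amin]
for n in Z:
    im,P=Z[n]["im"],Z[n]["P"]; hsv=cv2.cvtColor(im,cv2.COLOR_RGB2HSV); z=P[...,2]
    R=(P[...,0]>.25)&(P[...,0]<.95)&(abs(P[...,1])<.5)
    print("==",n,"counter z",np.median(z[R]))
    for m in comps(n,R&(z>.012),20):
        Q=P[m]; t=Q[Q[:,2]>Q[:,2].max()-.012]; (c,s,a)=cv2.minAreaRect(t[:,:2].astype(np.float32))
        v,u=np.nonzero(m)
        print("px",int(u.mean()),int(v.mean()),len(Q),"zmax %.3f med %.3f"%(Q[:,2].max(),np.median(Q[:,2])),"toprect",np.round(c,3),np.round(s,3),round(a,1),"rgb",np.median(im[m],0))
    # white lumps
    w=(hsv[...,1]<50)&(hsv[...,2]>150)&R
    for m in comps(n,w,4):
        v,u=np.nonzero(m); print(" white px",round(u.mean(),1),round(v.mean(),1),m.sum(),np.round(np.median(P[m],0),3))
    # mat
    mk=(abs(hsv[...,0].astype(int)-9)<4)&(hsv[...,1]>110)&(hsv[...,2]>110)&R&(z<.012)
    for m in comps(n,cv2.morphologyEx(mk.astype(np.uint8),cv2.MORPH_CLOSE,np.ones((5,5))),300):
        c,s,a=cv2.minAreaRect(P[m][:,:2].astype(np.float32)); print(" mat",np.round(c,3),np.round(s,3),a,np.median(P[m][:,2]))
im=cv2.cvtColor(Z["top"]["im"],cv2.COLOR_RGB2BGR)
a=cv2.resize(im[130:290,140:300],None,fx=2.5,fy=2.5,interpolation=cv2.INTER_CUBIC);b=cv2.resize(im[130:290,260:420],None,fx=2.5,fy=2.5,interpolation=cv2.INTER_CUBIC)
cv2.imwrite("pics/crop1.png",np.hstack([a,b]))
E
python3 seg.py
```

```text
== top counter z -0.000502616411502177
px 302 106 866 zmax 1.201 med 0.054 toprect [ 0.312 -0.094] [0. 0.] 0.0 rgb [91.  76.5 49. ]
px 135 116 29 zmax 0.017 med 0.013 toprect [0.855 0.303] [0.017 0.032] 22.5 rgb [169. 172. 162.]
px 146 118 22 zmax 0.021 med 0.014 toprect [0.847 0.266] [0.035 0.011] 42.3 rgb [170.  166.5 146.5]
px 120 130 97 zmax 0.019 med 0.014 toprect [0.812 0.346] [0.03  0.102] 77.8 rgb [169. 170. 161.]
px 144 142 125 zmax 1.201 med 0.014 toprect [ 0.312 -0.094] [0. 0.] 0.0 rgb [166. 160. 143.]
px 204 138 537 zmax 1.201 med 0.082 toprect [ 0.312 -0.094] [0. 0.] 0.0 rgb [146. 139. 127.]
px 370 149 640 zmax 1.201 med 0.056 toprect [ 0.312 -0.094] [0. 0.] 0.0 rgb [85.  74.5 62. ]
px 265 158 726 zmax 0.062 med 0.042 toprect [ 0.665 -0.107] [0.164 0.089] 43.9 rgb [99.5 90.  76. ]
px 179 202 2938 zmax 1.201 med 0.077 toprect [ 0.312 -0.094] [0. 0.] 0.0 rgb [88. 51. 27.]
px 344 207 51 zmax 0.017 med 0.014 toprect [ 0.533 -0.327] [0.017 0.046] 77.9 rgb [170. 162. 153.]
px 340 245 297 zmax 1.201 med 0.024 toprect [ 0.312 -0.094] [0. 0.] 0.0 rgb [67. 53. 40.]
px 291 222 43 z
[... 1444 characters left out ...]
 [0. 0.] 0.0 rgb [69. 65. 58.]
px 126 239 1466 zmax 0.879 med 0.056 toprect [0.881 0.212] [0. 0.] 0.0 rgb [66. 54. 35.]
px 319 261 4288 zmax 0.879 med 0.077 toprect [0.881 0.212] [0. 0.] 0.0 rgb [68. 43. 24.]
px 241 300 851 zmax 0.879 med 0.083 toprect [0.881 0.212] [0. 0.] 0.0 rgb [129. 128. 121.]
px 302 368 305 zmax 0.879 med 0.014 toprect [0.881 0.212] [0. 0.] 0.0 rgb [135. 140. 133.]
 white px 294.7 374.4 7 [0.79  0.269 0.004]
 white px 303.7 372.8 6 [0.775 0.281 0.005]
 white px 312.1 376.7 7 [0.768 0.299 0.004]
 white px 304.7 377.7 9 [0.78  0.288 0.004]
 white px 290.1 381.0 12 [0.806 0.268 0.004]
 white px 309.2 379.6 5 [0.777 0.298 0.005]
 white px 313.5 381.5 11 [0.771 0.307 0.004]
```

View pics/crop1.png

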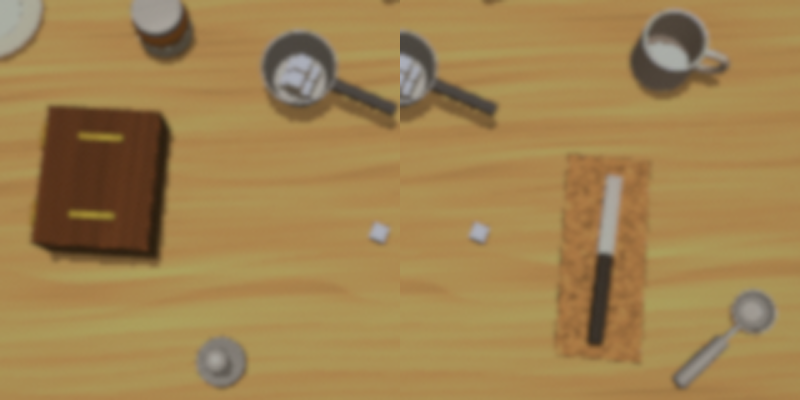

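The crop shows the lid's corners at about (48,107), (163,112), (155,250) and (33,243) in crop pixels, the blade tip at (614,177) and the butt at (595,345). Next I filter out the invalid depth and measure each object.

```bash
cat > seg2.py <<'E'
from h import *
r=lambda c:(np.round(c[0],4),np.round(c[1],4),round(c[2],1))
rect=lambda Q:r(cv2.minAreaRect(Q[:,:2].astype(np.float32)))
def near(P,ok,x,y,rad,z0,z1): return ok&(np.hypot(P[...,0]-x,P[...,1]-y)<rad)&(P[...,2]>z0)&(P[...,2]<z1)
def circ(Q):
    A=np.c_[2*Q[:,:2],np.ones(len(Q))]; s=np.linalg.lstsq(A,(Q[:,:2]**2).sum(1),rcond=None)[0]
    return s[:2],np.sqrt(s[2]+s[:2]@s[:2])
def axis(Q):
    c=Q[:,:2].mean(0); w=np.linalg.svd(Q[:,:2]-c,full_matrices=False)[2][0]; t=(Q[:,:2]-c)@w; return c,w,t.min(),t.max()
if __name__=="__main__":
  for n in("top","scene"):
    Z=np.load(f"pics/{n}0.npz"); P,ok,im=Z["P"],Z["d"]>0,Z["im"]; hsv=cv2.cvtColor(im,cv2.COLOR_RGB2HSV)
    print("==",n)
    m=near(P,ok,.6,.12,.14,.07,.095); print("lid",m.sum(),np.median(P[m][:,2]),rect(P[m]))
    m=near(P,ok,.50,-.165,.03,.012,.03); print("lump",m.sum(),np.median(P[m],0),rect(P[m]))
    m=near(P,ok,.69,-.08,.06,.05,.07); print("rim",m.sum(),circ(P[m]),P[m][:,2].max())
    m=near(P,ok,.69,-.08,.14,.035,.07)&(np.hypot(P[...,0]-.69,P[...,1]+.08)>.055)&(P[...,1]<-.1);c,w,a,b=axis(P[m]); print("handle",m.sum(),c,w,c+a*w,c+b*w,np.median(P[m][:,2]))
    m=near(P,ok,.48,-.31,.13,.016,.035)&(abs(P[...,1]+.31)<.04)&(im.max(-1)<90); c,w,a,b=axis(P[m]); print("knife handle",m.sum(),c,w,c+a*w,c+b*w,np.median(P[m][:,2]),rect(P[m]))
    m=near(P,ok,.48,-.31,.2,.007,.02)&(abs(P[...,1]+.32)<.05)&(hsv[...,1]<70)&(im.max(-1)>90);c,w,a,b=axis(P[m]); print("steel",m.sum(),c,w,c+a*w,c+b*w,np.median(P[m][:,2]))
    m=near(P,ok,.46,-.31,.17,-.002,.0105)&(hsv[...,0]<14)&(hsv[...,1]>120)&(im.max(-1)>90);print("mat",m.sum(),rect(P[m]),np.median(P[m][:,2]),np.median(P[near(P,ok,.46,-.22,.03,-.01,.01)][:,2]))
    for nm,x,y in(("mug",.7,-.42),("tamper",.36,.02),("jar",.75,.08)):
        m=near(P,ok,x,y,.08,.02,.1); print(nm,m.sum(),P[m][:,:2].min(0),P[m][:,:2].max(0),P[m][:,2].max())
    m=near(P,ok,.72,-.19,.07,.02,.1);print("tray",m.sum(),P[m][:,:2].min(0),P[m][:,:2].max(0),P[m][:,2].max()) if m.sum() else 0
E
python3 seg2.py
```

```text
== top
lid 2594 0.07778180566119941 (array([0.6144, 0.1489]), array([0.1358, 0.2568]), 83.6)
lump 42 [ 0.49564342 -0.16623791  0.0173216 ] (array([ 0.4964, -0.1662]), array([0.019 , 0.0185]), 65.1)
rim 154 (array([ 0.68990342, -0.08348973]), np.float64(0.04467156372564601)) 0.06161355619910358
handle 136 [ 0.64942913 -0.16099479] [-0.45809209 -0.88890474] [ 0.66580464 -0.12921892] [ 0.63342927 -0.19204171] 0.05171233754354643
knife handle 203 [ 0.4111333  -0.29886661] [-0.97823673  0.20749194] [ 0.46086113 -0.30941428] [ 0.36183871 -0.28841083] 0.024645019254635248 (array([ 0.4113, -0.2993]), array([0.0158, 0.1012]), 77.8)
steel 184 [ 0.51057828 -0.32142521] [-0.97916317  0.20307509] [ 0.55595653 -0.3308365 ] [ 0.4649074  -0.31195322] 0.012141436855844678
mat 0 (array([0., 0.]), array([0., 0.]), 0.0) nan -0.0013608334260724053
mug 579 [ 0.66127111 -0.47178742] [ 0.73692047 -0.36475669] 0.08888585249582492
tamper 286 [ 0.3295624  -0.00285566] [0.3829066 0.0485519] 0.08588166601030855
jar 516 [0.72547065 0.04776735] [0.78876767 0.11513554] 0.08901062101718016
tray 14 [ 0.65273853 -0.17
[... 516 characters left out ...]
-0.30026627] [ 0.97852704 -0.20611848] [ 0.3640292  -0.28881849] [ 0.46763109 -0.31064135] 0.023907138173718367 (array([ 0.4157, -0.3003]), array([0.0191, 0.106 ]), 79.0)
steel 155 [ 0.5129961  -0.32255064] [ 0.97882377 -0.20470475] [ 0.46635937 -0.31279734] [ 0.55821597 -0.33200763] 0.012021701504442595
mat 0 (array([0., 0.]), array([0., 0.]), 0.0) nan -0.001162270247485775
mug 844 [ 0.66575631 -0.46471695] [ 0.74036791 -0.36385412] 0.08636484293050029
tamper 331 [ 0.33388875 -0.00375666] [0.38752045 0.04873343] 0.08351982079567533
jar 832 [0.7341906 0.0526025] [0.79731597 0.11593006] 0.08842233611991757
tray 41 [ 0.65214561 -0.17725024] [ 0.71480077 -0.12064976] 0.057927392303542935
  return _methods._mean(a, axis=axis, dtype=dtype,
  ret = ret.dtype.type(ret / rcount)
```

Measuring is within its budget, so I start moving: wrist views of the box and the blade, plus reachability checks for the planned poses.

```bash
cat >> h.py <<'E'
def dn(yaw):
    c,s=np.cos(yaw),np.sin(yaw); return np.array([[c,s,0],[s,-c,0],[0,0,-1.]])
def ik(p,R):
    try:
        q=planner.inverse_kinematics(p,R); return None if q is None else np.round(q,2)
    except Exception as e: return None
E
cat > cupik.py <<'E'
from h import *
from scipy.spatial.transform import Rotation as Ro
def Rz(a): return Ro.from_euler('z',a).as_matrix()
def Rx(a): return Ro.from_euler('x',a).as_matrix()
def cuptool(al):  # tool axes in cup frame: z=-x cos al - z sin al, x=+y (jaw)
    z=np.array([-np.cos(al),0,-np.sin(al)]); x=np.array([0,1.,0]); return np.c_[x,np.cross(z,x),z]
E
python3 - <<'E'
from cupik import *
for y in (78,-102): print("blade",y,ik([.442,-.305,.02],dn(np.radians(y))))
for y in (178,-2,158,-22): print("notch",y,ik([.6,-.06,.07],dn(np.radians(y))),ik([.6,.09,.2],dn(np.radians(y))))
gp=.0187
h0=np.arctan2(-.89,-.456)
for al in np.radians([25,35,45,60]):
  for sg in(1,-1):
    T=cuptool(al)*np.array([sg,sg,1])
    C=Rz(h0); R=C@T; p=np.array([.69,-.083,0])+C@[.09,0,.046]+R@[0,0,gp]
    a=ik(p,R)
    b=[]
    for dz in (-40,-20,0,20,40):
      for roll in (125,-125):
        C2=Rz(h0+np.radians(dz))@Rx(np.radians(roll)); R2=C2@T
        M=np.array([.6,.12,.16]); p2=M+C2@[.09,0,-.012]+R2@[0,0,gp]
        q=ik(p2,R2)
        if q is not None: b.append((dz,roll,list(map(float,q))))
    print(np.degrees(al),sg,a); [print("    ",x) for x in b]
print(monitor.read_clock())
# look
for i,(p,y) in enumerate([([.56,.03,.30],90),([.52,.10,.36],90)]):
    robot.move_ptp(p,dn(np.radians(y))); s=snap("wrist",f"box{i}.png"); np.savez(f"pics/box{i}.npz",P=cloud(s),d=s[1],im=s[0],Rc=s[3],c=s[4])
print(monitor.read_clock())
E
```

```text
blade 78 [-0.82  0.28  1.95 -0.    0.91 -2.18]
blade -102 [-0.82  0.28  1.95 -0.    0.91  0.96]
notch 178 None None
notch -2 [-0.29  0.33  1.77 -0.    1.04 -0.25] [-0.04  0.17  1.7  -0.    1.27 -0.  ]
notch 158 None None
notch -22 [-0.29  0.33  1.77 -0.    1.04  0.1 ] [-0.04  0.17  1.7  -0.    1.27  0.35]
25.0 1 [-0.74  0.73  1.6   1.08  1.45 -0.79]
     (-40, 125, [-0.16, 0.36, 2.44, 2.96, 1.47, 2.64])
     (-40, -125, [-0.51, 0.41, 2.32, 1.94, 1.68, 0.96])
     (-20, -125, [-0.57, 0.52, 2.1, 1.6, 1.84, 1.1])
     (0, -125, [-0.54, 0.66, 1.84, 1.37, 2.02, 1.21])
     (20, -125, [-0.46, 0.81, 1.56, 1.21, 2.23, 1.3])
     (40, -125, [-0.36, 0.95, 1.29, 1.08, 2.45, 1.35])
25.0 -1 [-0.74  0.73  1.6   1.08  1.45  2.35]
     (-40, 125, [-0.16, 0.36, 2.44, 2.96, 1.47, -0.5])
     (-40, -125, [-0.51, 0.41, 2.32, 1.94, 1.68, -2.18])
     (-20, 125, [-0.45, 0.39, 2.37, 2.34, 1.55, -0.28])
     (-20, -125, [-0.57, 0.52, 2.1, 1.6, 1.84, -2.04])
     (0, 125, [-0.56, 0.48, 2.18, 1.93, 1.66, -0.1])
     (0, -125, [-0.54, 0.66, 1.84, 1.37, 2.02, -1.93])
     (20, 125, [-0.56, 0.61, 1.93, 1.66, 1.8
[... 2297 characters left out ...]
 0.81, 1.75, 1.4, 2.31, 1.01])
     (0, -125, [-0.38, 0.92, 1.52, 1.25, 2.51, 1.12])
     (20, -125, [-0.3, 1.03, 1.29, 1.13, 2.72, 1.2])
59.99999999999999 -1 [-0.6   0.54  1.64  0.59  1.1   2.71]
     (-40, 125, [0.2, 0.65, 2.16, 3.81, 1.84, -0.57])
     (-40, -125, [-0.46, 0.72, 1.97, 1.61, 2.14, -2.27])
     (-20, 125, [-0.06, 0.62, 2.25, 3.28, 1.82, -0.38])
     (-20, -125, [-0.44, 0.81, 1.75, 1.4, 2.31, -2.13])
     (0, 125, [-0.29, 0.63, 2.22, 2.75, 1.82, -0.21])
     (0, -125, [-0.38, 0.92, 1.52, 1.25, 2.51, -2.02])
     (20, 125, [-0.43, 0.67, 2.1, 2.35, 1.84, -0.03])
     (20, -125, [-0.3, 1.03, 1.29, 1.13, 2.72, -1.95])
     (40, 125, [-0.46, 0.74, 1.91, 2.06, 1.9, 0.16])
0.15
3.05
```

View pics/box0.png

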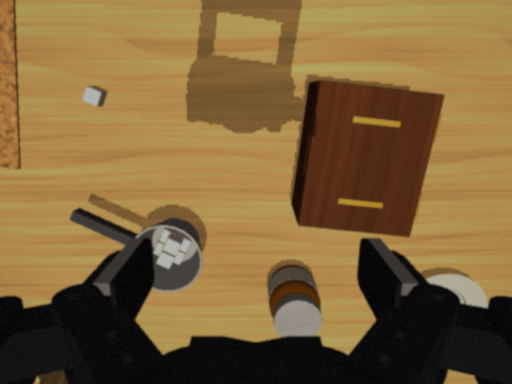

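The wrist view shows the lid's top at (318,82), (442,95), (410,236) and (299,224), with its front face on the left. The cup is at (165,258) and the stray at (94,96). Next I fit the lid and look at the blade from two heights.

```bash
cat > lidfit.py <<'E'
from seg2 import *
import sys
def lid(Z):
    P,ok=Z["P"],Z["d"]>0; m=near(P,ok,.6,.135,.115,.066,.09)
    k,l,st,ce=cv2.connectedComponentsWithStats(m.astype(np.uint8)); m=l==1+np.argmax(st[1:,4])
    Q=P[m]; c=cv2.minAreaRect(Q[:,:2].astype(np.float32)); return r(c),float(np.median(Q[:,2])),np.round(cv2.boxPoints(c),4).tolist()
if __name__=="__main__":
    for n in("top0","scene0","box0","box1"): print(n,*lid(np.load(f"pics/{n}.npz")))
E
python3 lidfit.py
python3 - <<'E'
from seg2 import *
for i,(p) in enumerate([[.47,-.31,.22],[.45,-.305,.30]]):
    robot.move_ptp(p,dn(np.radians(-102))); s=snap("wrist",f"bl{i}.png"); P=cloud(s);im=s[0];ok=s[1]>0; hsv=cv2.cvtColor(im,cv2.COLOR_RGB2HSV)
    np.savez(f"pics/bl{i}.npz",P=P,d=s[1],im=im)
    m=near(P,ok,.43,-.305,.1,.016,.035)&(abs(P[...,1]+.31)<.04)&(im.max(-1)<90); c,w,a,b=axis(P[m]); print("handle",m.sum(),rect(P[m]),w,c+a*w,c+b*w,np.median(P[m][:,2]))
    m=near(P,ok,.48,-.31,.2,.007,.016)&(abs(P[...,1]+.32)<.03)&(hsv[...,1]<80)&(im.max(-1)>90);c,w,a,b=axis(P[m]); print("steel",m.sum(),rect(P[m]),c+a*w,c+b*w,np.median(P[m][:,2]))
    print("cnt",np.median(P[near(P,ok,.46,-.22,.03,-.01,.01)][:,2]),"mat",np.median(P[near(P,ok,.46,-.27,.01,-.01,.02)][:,2]))
E
```

```text
top0 (array([0.5674, 0.155 ]), array([0.1373, 0.1595]), 83.6) 0.07773079410005634 [[0.4805000126361847, 0.09570000320672989], [0.6388999819755554, 0.07779999822378159], [0.6543999910354614, 0.2143000066280365], [0.4959000051021576, 0.2320999950170517]]
scene0 (array([0.5689, 0.1544]), array([0.137 , 0.1608]), 83.6) 0.07767026947844269 [[0.4812999963760376, 0.09529999643564224], [0.6410999894142151, 0.07739999890327454], [0.6564000248908997, 0.21359999477863312], [0.4966000020503998, 0.23149999976158142]]
box0 (array([0.568 , 0.1547]), array([0.1368, 0.1601]), 84.0) 0.07973690823958343 [[0.4810999929904938, 0.09510000050067902], [0.6403999924659729, 0.07829999923706055], [0.6547999978065491, 0.2143000066280365], [0.49549999833106995, 0.23109999299049377]]
box1 (array([0.5682, 0.1555]), array([0.1374, 0.1602]), 83.8) 0.07978923468370186 [[0.4812000095844269, 0.0957999974489212], [0.6403999924659729, 0.07859999686479568], [0.6552000045776367, 0.2152000069618225], [0.4959999918937683, 0.23240000009536743]]
handle 1589 (array([ 0.4138, -0.3029]), array([0.0172, 0.1042]), 77.9) [-0.97787064  0.20921046] [ 0.46482071 -0.31345268] [ 0.36294434 -0.29165675] 0.026675119698732375
steel 1677 (array([ 0.5117, -0.3231]), array([0.0179, 0.0938]), 77.8) [ 0.5576815  -0.33266669] [ 0.46585792 -0.31351092] 0.014390064127741464
cnt 0.0009112894713346198 mat 0.00490374201666427
handle 1143 (array([ 0.414 , -0.3024]), array([0.0177, 0.1036]), 78.5) [-0.97994894  0.19924876] [ 0.46464545 -0.31308472] [ 0.36315393 -0.29244889] 0.02664283516065863
steel 1158 (array([ 0.5113, -0.3224]), array([0.018 , 0.0947]), 78.5) [ 0.55753368 -0.33249341] [ 0.46482409 -0.31313899] 0.014475887985608393
cnt 0.0009374338948440752 mat 0.004907614881730055
```

View pics/bl1.png

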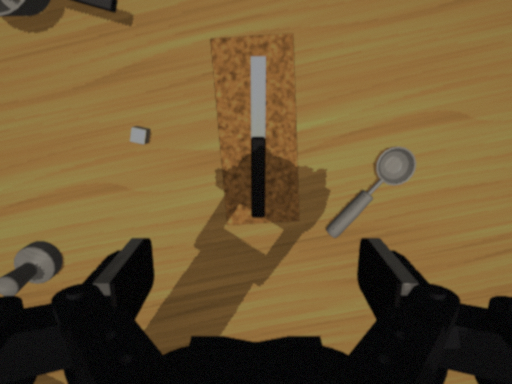

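The blade view shows the steel tip at (258,57) and the handle butt at (258,216) on the mat. The measurements:

| Item | Value | Check |
|---|---|---|
| Blade origin | (0.4408, -0.3083), heading -11.8° | Predicted tip matches the measured tip to 1 mm |
| Front edge middle | (0.5608, 0.0868) | Both wrist views agree |
| Box +x heading | 84° | All four views within 0.5° |

Now I grasp the blade.

```bash
cat > geo.py <<'E'
from h import *
BX=np.array([np.cos(np.radians(84)),np.sin(np.radians(84)),0]); N=np.array([.5608,.0868,0]); H=N+.130*BX+[0,0,.0705]
BO=np.array([.4408,-.3083,0]); BA=np.radians(-11.8); BD=np.array([np.cos(BA),np.sin(BA),0])
E
python3 - <<'E'
from geo import *
R=dn(BA-np.pi/2)
robot.grip(0.45,100)
robot.move_ptp(BO+[0,0,.08],R)
print(robot.line_to(BO+[0,0,.009],R,v=.08,stop_force=15))
robot.grip(0.0,100); print("gap",monitor.read_finger_gap(),monitor.read_eef_pos())
robot.line_to(BO+[0,0,.18],R,v=.15)
R2=dn(np.radians(-6))
T=N-.035*BX; p=T-.12*BX
robot.move_ptp(p+[0,0,.16],R2); robot.line_to(p+[0,0,.061],R2,v=.12)
print(monitor.read_clock(),monitor.read_wrist_force())
s=snap("wrist","pre.png"); snap("scene","pre_s.png")
a=cv2.imread("pics/pre.png");b=cv2.imread("pics/pre_s.png"); b=cv2.resize(b[130:340,160:400],(439,384)); cv2.imwrite("pics/pre2.png",cv2.resize(np.hstack([a,b]),(792,320)))
P=cloud(s)
E
```

```text
False
gap 0.18175406451397416 [ 0.44140117 -0.30893467  0.01002562]
11.9167 [ 0.02509436 -0.88415996 -0.7029705 ]
```

View pics/pre2.png

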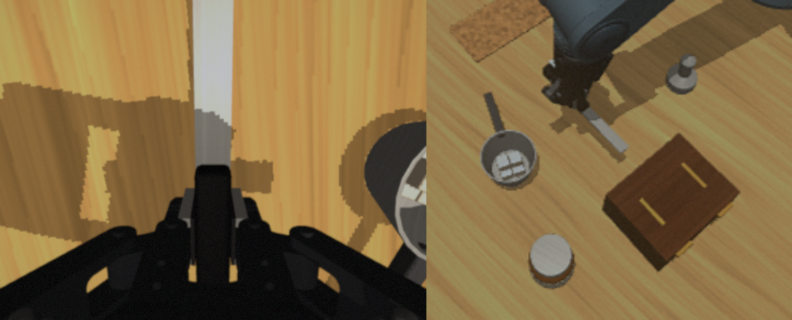

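The blade is held straight and points at the middle of the box front, in line with the notch. Now I insert it, prise and swing the lid along the hinge arc.

Run:
```python
from geo import *
R2=dn(np.radians(-6)); f0=np.array(monitor.read_wrist_force())
def tip(q,**k): return robot.line_to(q-.12*BX+[0,0,-.002],R2,**k)   # q: blade centre at tip
print(tip(N-.035*BX+[0,0,.064],v=.1))
hit=tip(N+.018*BX+[0,0,.064],v=.06,stop_force=6); print("ins",hit,monitor.read_eef_pos(),np.array(monitor.read_wrist_force())-f0)
if not hit:
    rr=.112
    for th in np.r_[.05:1.71:34j]:
        q=H+rr*(-np.cos(th)*BX+np.array([0,0,np.sin(th)]))-[0,0,.0015*np.cos(th)]
        tip(q,v=.08)
        if abs(th%.3)<.05: print(round(th,2),np.round(np.array(monitor.read_wrist_force())-f0,2),np.round(monitor.read_ft_torque(),2))
print(monitor.read_clock()); snap("scene","open_s.png"); snap("top","open_t.png")
a=cv2.imread("pics/open_s.png");b=cv2.imread("pics/open_t.png"); cv2.imwrite("pics/open.png",np.hstack([a[100:370,160:460],b[100:370,120:420]]))
```

```text
False
ins False [ 0.55016366 -0.01483309  0.06200339] [-0.16930691 -0.29381948 -0.93081768]
0.3 [-1.3  -1.17 -0.51] [-0.07  0.02 -0.  ]
0.6 [-0.79 -0.16 -1.45] [-0.09 -0.02 -0.01]
0.91 [-0.08 -0.57 -0.47] [-0.06 -0.   -0.01]
1.21 [-1.45 -0.13 -1.3 ] [-0.    0.03  0.01]
1.51 [-0.32 -1.23  0.85] [0.01 0.01 0.01]
21.8333
```

View pics/open.png

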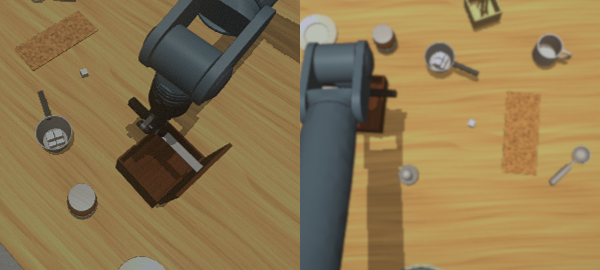

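The lid stands wide open, leaning back with the blade tip behind it. I back out and lay the blade back where it was, then look at the cup.

```bash
cat > cupfind.py <<'E'
from seg2 import *
def cupmeas(s):
    P=cloud(s); ok=s[1]>0
    im=s[0]; g=ok&(P[...,2]>.05)&(P[...,2]<.068)&(P[...,0]>.5)&(P[...,1]<.03)&(P[...,1]>-.35)&(im.max(-1).astype(int)-im.min(-1)<45)
    m=near(P,ok,.69,-.083,.11,.052,.068)&g
    c,rad=circ(P[m&(np.hypot(P[...,0]-.69,P[...,1]+.083)<.055)])
    for _ in range(3):
        d=np.hypot(P[...,0]-c[0],P[...,1]-c[1]); mm=g&(abs(d-.0445)<.005)&(P[...,2]>.054); c,rad=circ(P[mm])
    d=np.hypot(P[...,0]-c[0],P[...,1]-c[1]); mh=ok&(d>.054)&(d<.13)&(P[...,2]>.042)&(P[...,2]<.066)&(im.max(-1)<110)
    k,l,st,ce=cv2.connectedComponentsWithStats(mh.astype(np.uint8)); mh=l==1+np.argmax(st[1:,4])
    hc=P[mh][:,:2].mean(0); w=(hc-c)/np.linalg.norm(hc-c)
    ca,wa,a,b=axis(P[mh])
    return c,rad,mm.sum(),float(np.median(P[mm][:,2])),mh.sum(),w,np.degrees(np.arctan2(w[1],w[0])),float(np.median(P[mh][:,2])),float(((P[mh][:,:2]-c)@w).max()),wa
E
python3 - <<'E'
from geo import *
R2=dn(np.radians(-6)); R=dn(BA-np.pi/2)
p=np.array(monitor.read_eef_pos())
robot.line_to(p-.15*BX+[0,0,.02],R2,v=.2)
B=np.array([.4414,-.3089,0])
robot.move_ptp(B+[0,0,.14],R); robot.line_to(B+[0,0,.03],R,v=.12); print(robot.line_to(B+[0,0,.0105],R,v=.04,stop_force=8),monitor.read_eef_pos())
robot.grip(0.45); robot.line_to(B+[0,0,.2],R,v=.2)
s=snap("wrist","blback.png")
P=cloud(s)
from seg2 import *
m=near(P,s[1]>0,.43,-.305,.1,.016,.035)&(abs(P[...,1]+.31)<.04)&(s[0].max(-1)<90); print("handle",rect(P[m]),np.median(P[m][:,2]))
from cupfind import *
robot.grip(1.0)
for i,p in enumerate([[.60,-.13,.30],[.62,-.16,.24]]):
    robot.move_ptp(p,dn(np.radians(-90))); s=snap("wrist",f"cup{i}.png"); np.savez(f"pics/cup{i}.npz",P=cloud(s),im=s[0],d=s[1])
    try: print(cupmeas(s))
    except Exception as e: print("E",e)
s=snap("top","t2.png"); s2=snap("scene","s2.png")
for q in (s,s2):
    try: print(cupmeas(q))
    except Exception as e: print("E",e)
print(monitor.read_clock())
a=cv2.imread("pics/cup1.png");b=cv2.imread("pics/s2.png"); cv2.imwrite("pics/cupv.png",cv2.resize(np.hstack([a,b]),(800,300)))
E
```

```text
True [ 0.44097757 -0.30854756  0.01003023]
handle (array([ 0.4135, -0.3039]), array([0.0177, 0.1032]), 77.9) 0.026683204507680858
(array([ 0.69217795, -0.08275409]), np.float64(0.04367318740965346), np.int64(1118), 0.0584695311245203, np.int64(816), array([-0.4528064 , -0.89160886]), np.float64(-116.92388304912978), 0.05485738991071698, 0.1237890286006621, array([-0.45185906, -0.89208934]))
(array([ 0.69229187, -0.08293902]), np.float64(0.043691983432053105), np.int64(1538), 0.0582357924084663, np.int64(1099), array([-0.44680827, -0.89462974]), np.float64(-116.53908943323611), 0.05473007232739763, 0.12362591882488175, array([-0.45491827, -0.89053319]))
E attempt to get argmax of an empty sequence
(array([ 0.69409302, -0.08175186]), np.float64(0.04395819026719463), np.int64(148), 0.056486317986420564, np.int64(130), array([-0.45438872, -0.89080351]), np.float64(-117.02561025934463), 0.052899502556911115, 0.12367786590103835, array([0.45596464, 0.88999789]))
29.1833
```

View pics/cupv.png

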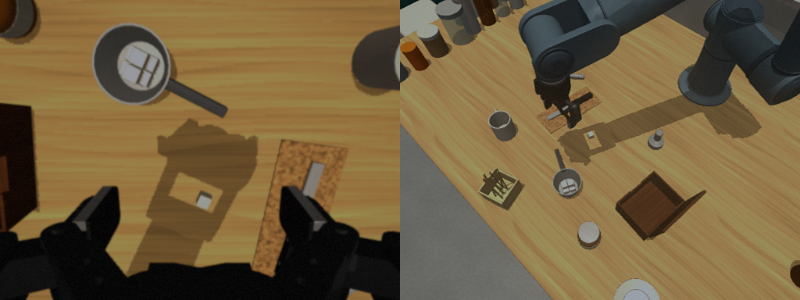

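The blade is back on the mat: handle centre (0.4135, -0.3039), same height as before. The cup is at (0.692, -0.083), its handle at -116.8°. Next: grasp the handle, lift, and pour.

```bash
cat > pourlib.py <<'E'
from geo import *
from cupik import *
AL=np.radians(35); T=cuptool(AL); G=np.array([.088,0,.046])
C0=np.array([.6922,-.0828,0]); HA=np.radians(-116.8)
def toolpose(o,C):  # cup origin, cup rotation -> TCP pose
    R=C@T; return o+C@G+R@[0,0,robot.grip_point_offset],R
BC=N+.065*BX; U=np.array([BX[1],-BX[0],0]); HP=np.radians(84-180)
def pourpose(deg,M): 
    C=Rz(HP)@Rx(-np.radians(deg)); return toolpose(M-C@[0,0,.058],C)
def timed(p,R,t):
    d=np.linalg.norm(p-np.array(monitor.read_eef_pos())); robot.line_to(p,R,v=max(d/t,.002))
E
python3 - <<'E'
from pourlib import *
M=BC-.010*U+[0,0,.162]
print([ik(*pourpose(d,M)) for d in (0,60,100,132)])
p,R=toolpose(C0,Rz(HA)); back=-R[:,2]
robot.grip(.5,100)
robot.move_ptp(p+.09*back+[0,0,.10],R)
robot.line_to(p+.09*back,R,v=.15)
print("hit",robot.line_to(p,R,v=.06,stop_force=6))
robot.grip(0.0,100); print("gap",monitor.read_finger_gap(),monitor.read_eef_pos()-p)
robot.line_to(p+[0,0,.13],R,v=.1); print("gap",monitor.read_finger_gap(),monitor.read_wrist_force(),monitor.read_clock())
snap("wrist","lift.png");snap("scene","lift_s.png")
a=cv2.imread("pics/lift.png");b=cv2.imread("pics/lift_s.png"); cv2.imwrite("pics/liftv.png",cv2.resize(np.hstack([a,b]),(800,300)))
E
```

```text
[array([-0.44,  0.28,  1.93,  0.89,  1.45, -0.7 ]), array([-0.39,  0.58,  1.65,  0.78,  1.96,  0.17]), array([-0.38,  0.75,  1.58,  0.95,  2.25,  0.78]), array([-0.4 ,  0.83,  1.62,  1.22,  2.36,  1.35])]
hit False
gap 0.147832720169202 [ 2.85739373e-05 -1.79407649e-04  2.60078487e-04]
gap 0.14951073093926587 [ 0.49364496  0.02941987 -2.15439057] 35.4833
```

View pics/liftv.png

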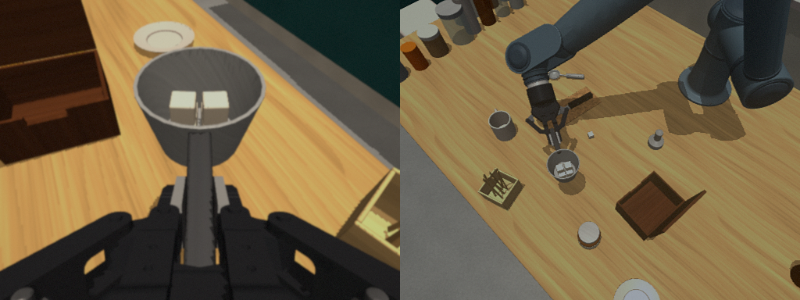

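The cup is held level by its handle with the lumps in it. Now I carry it over the box and pour.

Run:
```python
from pourlib import *
M=BC-.010*U+[0,0,.162]
p,R=pourpose(0,M+[0,0,.03]); robot.line_to(p,R,v=.12)
timed(*pourpose(0,M),.8)
for d in range(10,133,10): timed(*pourpose(d,M),.35 if d<60 else .7)
timed(*pourpose(132,M),.4); robot.wait(.6)
for dz in(.012,0,.012,0): timed(*pourpose(132,M+[0,0,dz]),.15)
robot.wait(.4)
print(monitor.read_clock(),monitor.read_finger_gap(),monitor.read_wrist_force())
snap("wrist","pour.png");snap("scene","pour_s.png")
a=cv2.imread("pics/pour.png");b=cv2.imread("pics/pour_s.png");b=cv2.resize(b[110:350,150:470],(512,384)); cv2.imwrite("pics/pourv.png",cv2.resize(np.hstack([a,b]),(800,300)))
```

```text
50.8083 0.14780472032444003 [-0.01309888  0.17469481 -1.26957151]
```

View pics/pourv.png

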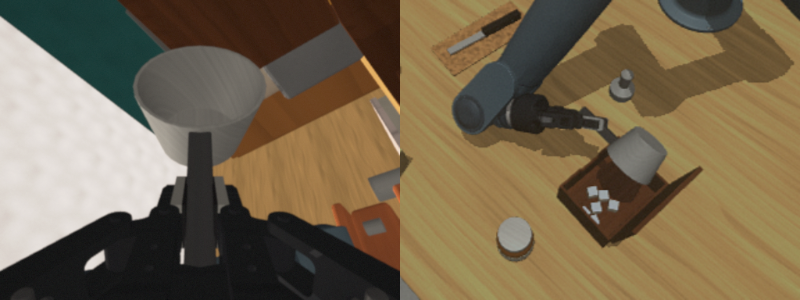

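The wrist view shows the cup empty, and the scene view shows about six lumps in the box. I return the cup to its place upright and look for strays and lumps.

Run:
```python
from pourlib import *
M=BC-.010*U+[0,0,.162]
timed(*pourpose(90,M+[0,0,.03]),.9); timed(*pourpose(45,M+[0,0,.03]),.9); timed(*pourpose(0,M+[0,0,.03]),.9)
p,R=toolpose(C0,Rz(HA)); 
robot.line_to(p+[0,0,.12],R,v=.15); robot.line_to(p+[0,0,.02],R,v=.1)
print("hit",robot.line_to(p+[0,0,-.001],R,v=.03,stop_force=3),monitor.read_eef_pos()-p)
robot.grip(.4); b=-R[:,2]; robot.line_to(np.array(monitor.read_eef_pos())+.07*b,R,v=.1); robot.line_to(np.array(monitor.read_eef_pos())+.03*b+[0,0,.15],R,v=.2)
robot.grip(1.0); robot.move_ptp([.50,-.02,.38],dn(np.radians(90)))
s=snap("wrist","st0.png"); t=snap("top","st0t.png"); c=snap("scene","st0s.png")
for q,n in((s,"w"),(t,"t"),(c,"s")):
    P=cloud(q); im=q[0].astype(int); m=(q[1]>0)&(P[...,2]>.010)&(P[...,2]<.03)&(im.max(-1)-im.min(-1)<45)&(im.max(-1)>90)&(P[...,0]>.3)&(P[...,0]<.85)&(abs(P[...,1])<.45)
    k,l,st,ce=cv2.connectedComponentsWithStats(m.astype(np.uint8))
    for i in range(1,k):
        if st[i,4]>=15:
            Q=P[l==i]; r=cv2.minAreaRect(Q[:,:2].astype(np.float32)); print(n,np.round(ce[i]),st[i,4],np.round(r[0],4),np.round(r[1],3),round(r[2],1),round(float(np.median(Q[:,2])),4))
print(monitor.read_clock())
a=cv2.imread("pics/st0.png");b=cv2.imread("pics/st0s.png"); cv2.imwrite("pics/st0v.png",cv2.resize(np.hstack([a,b]),(800,300)))
```

```text
hit True [-2.85992184e-04  3.11020883e-04  1.76260006e-05]
w [301.  40.] 206 [0.3621 0.0417] [0.014 0.046] 78.5 0.0257
w [273.  41.] 204 [0.3654 0.0033] [0.031 0.015] 20.5 0.0261
w [ 53. 146.] 761 [ 0.5102 -0.3232] [0.019 0.096] 78.1 0.0146
w [157. 138.] 183 [ 0.4978 -0.1664] [0.019 0.018] 65.1 0.0199
w [366. 194.] 500 [0.5816 0.1478] [0.029 0.071] 8.7 0.0249
w [366. 219.] 473 [0.6232 0.1544] [0.042 0.047] 68.0 0.0248
w [460. 293.] 331 [0.7603 0.3215] [0.089 0.02 ] 52.9 0.0131
t [123. 136.] 217 [0.791  0.3344] [0.114 0.057] 7.4 0.0125
t [149. 136.] 189 [0.7908 0.2628] [0.052 0.114] 80.9 0.0127
t [363. 143.] 15 [ 0.7318 -0.3996] [0.004 0.027] 5.1 0.0176
t [368. 164.] 16 [ 0.6633 -0.4089] [0.003 0.028] 9.0 0.0192
t [187. 198.] 82 [0.5851 0.1396] [0.039 0.037] 50.0 0.0227
t [344. 216.] 143 [ 0.5071 -0.3217] [0.017 0.096] 77.6 0.0128
t [291. 223.] 42 [ 0.4961 -0.1661] [0.019 0.019] 68.4 0.0179
t [380. 274.] 159 [ 0.3407 -0.4144] [0.016 0.088] 39.3 0.0165
t [229. 275.] 212 [0.3561 0.023 ] [0.051 0.053] 87.4 0.0239
s [223.  96.] 104 [ 0.3441 -0.4153] [0.017 0.086] 37.3 0.0161
s [202. 144.] 138 [ 0.5132 -0.3232] [0.019 0.095] 77.6 0.0123
s [244. 171.] 42 [ 0.4993 -0.1666] [0.016 0.019] 72.2 0.0175
s [320. 177.] 39 [0.3671 0.0033] [0.031 0.013] 35.2 0.0238
s [332. 184.] 58 [0.3625 0.0424] [0.014 0.043] 76.2 0.0238
s [308. 264.] 121 [0.585  0.1356] [0.021 0.042] 27.2 0.0227
s [320. 273.] 59 [0.5824 0.1719] [0.018 0.019] 29.3 0.023
s [306. 275.] 62 [0.6089 0.1503] [0.018 0.019] 53.5 0.0228
s [299. 278.] 15 [0.6267 0.141 ] [0.015 0.005] 85.9 0.0229
s [306. 284.] 27 [0.6288 0.1638] [0.018 0.011] 62.8 0.0231
s [301. 369.] 523 [0.7737 0.2735] [0.051 0.125] 43.5 0.0124
61.8
```

View pics/st0v.png

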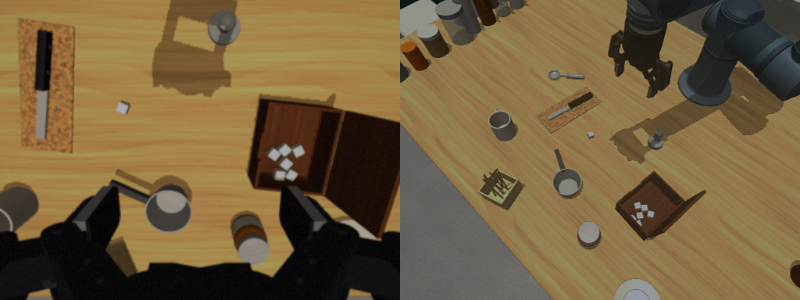

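Six lumps are in the box, the cup is empty and upright, the blade is on its mat, and there is one stray at (0.498, -0.166), which all three views agree on. I fetch it next.

Run:
```python
from pourlib import *
import itertools
p=np.array([.4978,-.1664,0])
R=dn(np.radians(-25))
robot.grip(.5,40); robot.move_ptp(p+[0,0,.12],R)
s=snap("wrist"); P=cloud(s); im=s[0].astype(int); m=(s[1]>0)&(P[...,2]>.014)&(P[...,2]<.026)&(np.hypot(P[...,0]-p[0],P[...,1]-p[1])<.06)&(im.min(-1)>90)&(im.max(-1)-im.min(-1)<45)
print(m.sum(),cv2.minAreaRect(P[m][:,:2].astype(np.float32)) if m.sum()>20 else None)
robot.line_to(p+[0,0,.03],R,v=.15); print(robot.line_to(p+[0,0,.004],R,v=.04,stop_force=8))
robot.grip(0,40); print("gap",monitor.read_finger_gap())
robot.line_to(p+[0,0,.15],R,v=.15); print("gap",monitor.read_finger_gap())
R2=dn(np.radians(-6)); q=BC-.03*U
robot.move_ptp(q+[0,0,.15],R2); robot.line_to(q+[0,0,.045],R2,v=.1); robot.grip(.4); robot.wait(.3); robot.line_to(q+[0,0,.2],R2,v=.15)
robot.move_ptp([.45,-.02,.38],dn(np.radians(90)))
snap("wrist","st1.png");snap("scene","st1s.png"); print(monitor.read_clock())
a=cv2.imread("pics/st1.png");b=cv2.imread("pics/st1s.png"); cv2.imwrite("pics/st1v.png",cv2.resize(np.hstack([a,b]),(800,300)))
```

```text
543 ((0.497472882270813, -0.16698992252349854), (0.017468184232711792, 0.01719919964671135), 65.20687866210938)
False
gap 0.21156876098722158
gap 0.2090941176651912
72.9833
```

View pics/st1v.png

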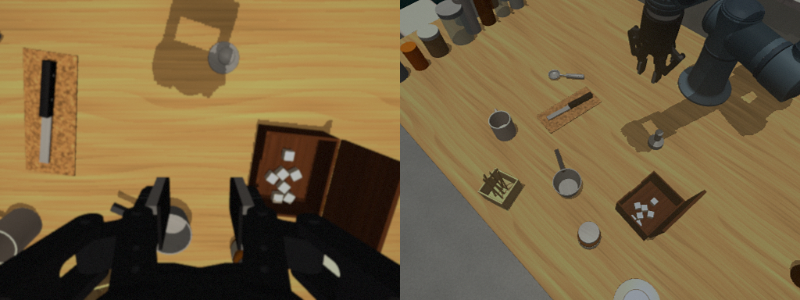

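Seven lumps are in the box and none remain on the counter or in the cup. I shut the fingers, go behind the lid and push it closed along its arc.

Run:
```python
from geo import *
R=dn(np.radians(-6)); Zv=np.array([0,0,1.]); rr=.095
robot.grip(0,40)
def tp(th): return H+rr*(-np.cos(th)*BX+np.sin(th)*Zv)+.0085*(np.sin(th)*BX+np.cos(th)*Zv)+.011*np.sin(th)*BX
a=H+.095*BX; a[2]=.33; b=a.copy(); b[2]=.165
print(ik(b,R)); robot.move_ptp(a,R); print(robot.line_to(b,R,v=.2,stop_force=8)); f0=np.array(monitor.read_wrist_force())
for th in np.r_[1.5:.06:30j]:
    robot.line_to(tp(th),R,v=.08)
    if th%.3<.05: print(round(th,2),np.round(np.array(monitor.read_wrist_force())-f0,1))
p=tp(0)+[0,0,.004]; robot.line_to(p,R,v=.05)
print("press",robot.line_to(p-[0,0,.012],R,v=.02,stop_force=12),monitor.read_eef_pos())
robot.line_to(p+[0,0,.05],R,v=.1); robot.line_to(p+[0,0,.2],R,v=.2)
robot.move_ptp([.45,-.02,.38],dn(np.radians(90)))
s=snap("wrist","cl.png"); t=snap("top","clt.png"); c=snap("scene","cls.png"); print(monitor.read_clock())
from lidfit import lid
for q in(s,t,c):
    P=cloud(q); print(lid(dict(P=P,d=q[1])))
    for lo,k in((-.0,"front"),(.0,"back")):
        r=(P-N)@BX; m=(q[1]>0)&(abs((P-N)@np.array([BX[1],-BX[0],0]))<.07)&((r>.008)&(r<.03) if k=="front" else (r>.1)&(r<.122)); print(k,np.median(P[m][:,2]))
a=cv2.imread("pics/cl.png");b=cv2.imread("pics/cls.png"); cv2.imwrite("pics/clv.png",cv2.resize(np.hstack([a,b]),(800,300)))
```

```text
[ 0.32  0.33  1.58 -0.    1.23  0.42]
False
1.5 [-0.3 -0.2  1.4]
1.2 [-1.  -0.7  0.9]
0.9 [-0.7 -0.6  1.5]
0.61 [ 0.3 -0.3  2.3]
0.31 [-0.4 -0.8  1. ]
press True [0.56495168 0.12158494 0.07846813]
88.9083
((array([0.568 , 0.1549]), array([0.1376, 0.1605]), 83.9), 0.07964881717178213, [[0.48089998960494995, 0.09510000050067902], [0.640500009059906, 0.07800000160932541], [0.6550999879837036, 0.21480000019073486], [0.49559998512268066, 0.23190000653266907]])
front 0.07963758627026388
back 0.07966431858519218
((array([0.587 , 0.2102]), array([0.0321, 0.1358]), 77.7), 0.07723074931390139, [[0.517300009727478, 0.20890000462532043], [0.6499999761581421, 0.1800999939441681], [0.6567999720573425, 0.21150000393390656], [0.5241000056266785, 0.2402999997138977]])
front 0.07740503801424814
back 0.07737386880996011
((array([0.5686, 0.1545]), array([0.1371, 0.1618]), 83.7), 0.07743397498843485, [[0.48069998621940613, 0.09520000219345093], [0.6414999961853027, 0.07750000059604645], [0.6565999984741211, 0.21379999816417694], [0.49570000171661377, 0.23149999976158142]])
front 0.07748556527548722
back 0.07734140565392311
```

View pics/clv.png

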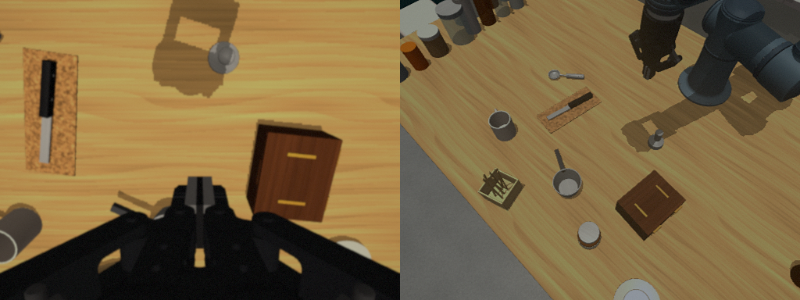

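The lid is shut and level: front and back heights agree within 0.2 mm and match the closed lid seen at the start. The cup is empty and upright, the blade is on its mat, and the bystanders are in place, with nothing left on the counter.

Run:
```python
from h import *
robot.sign_off(); print(monitor.read_clock())
```

```text
the job is handed in; nothing more can be done
the job is handed in; nothing more can be done
```

The sugar box is refilled with its lid shut, and I handed the job in at about 89 s of the 208 s allowed.

- **Lid open:** I prised it up with the blade in the notch and swung it to about 1.7 rad. The blade then went back on its mat within about 1 mm of where it was.
- **Lumps:** I poured six from the cup and added the one stray I found. The last look inside the open box showed seven lumps, with none left in the cup or on the counter. I saw no second stray in any view.
- **Lid closed:** I pushed it down with the shut fingers and pressed it with 12 N. It ended level, front and back within about 0.2 mm, at the height it had when closed at the start.
- **Everything else:** The cup stands upright and empty where it stood. The mug, tamper, spoon and jar look untouched in the last pictures, though I did not re-measure them.

No check failed. The only disagreements were between cameras: up to 4 mm in position between the top and scene views, and about 2 mm in height for the wrist view. One automatic lid-outline fit on the last top picture also came out wrong, but the height readings from that picture agreed with the others.

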